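Hold the dusting stencil over the traybake

ROBOT

A 6-joint arm with a two-finger parallel gripper is mounted at the origin on a cart in front of the work surface, level with it; the furniture and walls round the work are solid. World frame = base frame: x ahead of the robot, y to its left, z up, the work surface at z = 0. Lengths are in m, angles in rad, forces in N, time in s.
With the tool pointing down it reaches from about 0.275 to 0.75 m from the base axis. Payload 10.2 kg.
Tool frame: the origin (TCP) lies on the mounting face of the last link; the fingertips stand 173 mm ahead of it and the grasp point (between the pads) lies 155 mm ahead of it (robot.grip_point_offset is the distance from the TCP to the grasp point, in m); z points along the fingers, y is the line along which they close (so a half turn about z gives the same grasp; the last joint's range is limited). The gripper opens to 85 mm and grips with 20 to 120 N. Pads are 22 mm wide; open, the fingers measure 114 mm over their backs; the gripper's body (76 mm by 85 mm) begins 54 mm behind the grasp point. The pads swing forward as they close: fully open they stand 13 mm farther back than shut.
Start: joints at [1.078, 0.313, 1.498, -0, 1.331, -0.223], TCP at [0.14, 0.506, 0.405] pointing down, gripper open.
Joint ranges: [-2.94, 2.94], [-0.97, 2.17], [0.19, 2.56], [-1.23, 4.37], [0.02, 3.11], [-2.88, 2.88]. Speed limits (rad/s): [2.39, 2.39, 3.01, 3.14, 3.14, 3.14].

INTERFACE

Orientations are given as a rotation vector (axis times angle).
In Python, from bench import robot gives the robot as it stands. Calls block until the motion is done:
- robot.move_to(position, orientation): joint-space move of the TCP to a pose.
- robot.line_to(position, rotation=None, v=0.15): straight line of the TCP; rotation=None keeps the orientation; v is the mean speed in m/s.
- robot.movej(angles): joint-space move.
- robot.set_gripper(opening, f_grip=None): finger opening in m; f_grip is the grip in N (None keeps the last); returns when the fingers have stopped.
- robot.dwell(seconds).
- robot.ik(position, orientation): joint angles nearest the present ones, or None.
- robot.capture(name): name is "scene" or "top" or "wrist"; returns a dict with "image" (480x640x3 uint8, red, green, blue), "K" (3x3 intrinsics, pixels), "R" (3x3) and "t" (3): a world point X has camera coordinates R X + t. Camera axes: x right, y down, z forward; pixel columns grow to the right and rows downward; lengths in m; the calibration is good to about 2 mm. A picture is of the moment at which its call begins. There is no depth.
A pose or a line that the arm cannot do raises robot.IKError and nothing moves.
- robot.hand_in(): hands the job in; it is judged then, once.
Readings, each from a call of its own:
- robot.current_time_s(): time.
- robot.current_q(): joint angles.
- robot.current_joint_vel(): joint speeds.
- robot.current_tau(): joint torques, N m.
- robot.current_tool_pos(): TCP position.
- robot.current_orientation(): TCP orientation.
- robot.current_wrist_force(): force on the tool from outside, world axes, zero at the start.
- robot.current_wrist_torque(): the same for the moment, N m.
- robot.current_finger_gap(): finger opening in m.
- robot.current_grip_force(): force on a finger pad.
Only numpy, scipy, OpenCV 4.12 (cv2) and the standard library are available. Lean on these libraries where they do the work, as an engineer would, in place of code of your own. Each camera call takes 0.05 s, during which the arm holds its last target. There are 200 camera calls.

TASK

I am about to dust the cake with sugar: take the lid off the baking tin and lay it flat on the worktop, then pick up the rectangular stencil by its handle, lift it clear over the jars and bring it down inside the tin's rim. Finish while holding it there, level, still, centred and square with the tin and about 8 mm above the cake, clear of cake and tin (the cake must never be touched), so that the pattern comes out sharp and the top is not marked. Leave the tin, the jars and canister and the round stencil where they are.

Things in the scene. Friction and masses are not known exactly. Their poses are not given: they have to be found in the camera images.
- tin: Straight-sided dark steel baking tin, loose, about 1 kg with its cake, 182 (x, over the rolled rim) x 112 (y) x 70 mm high; inside 170 x 100 mm, walls 3 mm. Origin: centre of its underside, on the worktop; x along its length, z up. The top of the rim is 70 mm above the origin. The lid lies on it. The worktop right (-y) of it is bare as far as its edge at y = -0.5.
- cake: Sponge cake that fills the tin, brown and level-topped, fixed in it. Origin on the tin's axis 3 mm above the tin's underside; axes as the tin's. Its flat top, 168 x 98 mm, is 45 mm above this origin, 22 mm below the rim.
- cake_top (a point): Centre of the cake's flat top, 48 mm above the tin's origin; axes as the tin's.
- lid: Flat dark steel lid, 186 (x) x 116 (y) mm, 47 mm high with its handle, loose, about 180 g; a 3 mm plate with a 6 mm deep lip below that sits inside the tin's rim with about 3.5 mm of play (lifts straight up). Origin: centre of the lip's lower edge (64 mm above the tin's origin when on it; at worktop height when laid down); x along its length, z up.
- lid_grip (a point): Middle of the lid's handle, a wooden bar 14 mm thick and 44 mm long that runs along the lid's x axis, its axis 40 mm above the lid's origin and 31 mm above the plate. Axes as the lid's.
- stencil: Rectangular steel stencil with lattice cut-outs, loose, about 90 g; plate 146 (x) x 76 (y) x 3 mm, flat on the worktop. Origin: centre of the plate's underside; x along it, away from the handle; z up. At the -x end a strap rises to a wooden bar handle along x, x = -168 to -78 mm, 16 wide, 20 high. Mass centre 20 mm from the origin towards the handle. Fits either way round.
- stencil_grip (a point): Middle of the stencil's handle, at x = -123, y = 0, z = 45.5 mm in the stencil's frame; axes as the stencil's.
- round_stencil: Another steel stencil, for round cakes: disc 110 mm across, the same kind of handle (bar from x = -150 to x = -60 mm, z = 45.5 mm). Not needed; it lies beside the rectangular one, on either side of it. Origin: centre of the disc's underside, x away from its handle.
- spice_jar_a: Glass spice jar with a shaker cap, 45 mm across, 106 mm high, the nearest of the row that stands between stencils and tin. Origin: centre of its underside.
- canister: Round canister with a wooden lid and knob, 70 mm across, 85 mm high, middle of the row. Origin: centre of its underside.
- spice_jar_b: The same kind of spice jar, 45 mm across, 106 mm high, the farthest of the row. Origin: centre of its underside.
Things that resemble listed ones, but are neither listed nor needed, are in the scene too. Leave any turquoise look-alike of the tin alone.

How it is judged:
On the way, in this order (a step that is already met when the one before it is completed fails the run):
1. the lid lies flat on the worktop, let go (height (world z) of lid between -0.006 and 0.006 m and angle between lid's own z axis and vertical below 0.05 rad and contact force between the fingers and lid below 0.05 N), for 0.2 s.
2. the stencil is held, lifted higher than the jars and canister (height (world z) of stencil above 0.11 m and contact force between the fingers and stencil above 1 N), for 0.1 s.
At the end, for the whole second after the job is handed in: stencil held, inside the rim, touching neither cake nor tin: centred within 8 mm along and across, within 0.09 rad of the tin's length (either way round), tilt under 0.06 rad, underside 3 to 14 mm above the cake, still; tin standing; lid flat on the worktop (0.05 rad), let go, at rest (all of step 1 and x of stencil in the frame of cake_top between -0.008 and 0.008 m and y of stencil in the frame of cake_top between -0.008 and 0.008 m and z of stencil in the frame of cake_top between 0.003 and 0.014 m and angle between the x axis of stencil and the x axis of tin, either way round below 0.09 rad and angle between stencil's own z axis and vertical below 0.06 rad and contact force between the fingers and stencil above 1 N and contact force between stencil and tin below 0.05 N and contact force between stencil and cake below 0.05 N and linear speed of each of stencil, lid below 0.02 m/s and height (world z) of tin below 0.004 m and angle between tin's own z axis and vertical below 0.03 rad); the arm keeps its last pose, push and grip.
It fails at once if the stencil, the fingers or the laid-off lid touch the cake (contact force between cake and stencil above 0.3 N or contact force between cake and the fingers above 0.3 N or contact force between cake and lid above 0.3 N).
It fails at once if the tin is shifted by more than 20 mm (distance of tin from where it was at the start of the episode above 0.02 m).
It fails at once if the round stencil is shifted by more than 20 mm (distance of round_stencil from where it was at the start of the episode above 0.02 m).
It fails at once if a jar or the canister is shifted by more than 20 mm or tipped (distance of any of spice_jar_a, canister, spice_jar_b from where it was at the start of the episode above 0.02 m or angle between any of spice_jar_a, canister, spice_jar_b's own z axis and vertical above 0.25 rad).
It also fails if it takes over 64 s, if anything falls off the work surface, if the arm or the gripper's body presses on something with over 40 N, if the wrist force passes 120 N, or if a joint passes its speed limit or range.

## Working session

There is one attempt and no reset: what is moved stays moved. The work goes in short steps, each a Python script; the robot and the scene stay as the last script left them, time stands still between calls to the robot, and variables do not carry over. Pictures are saved under pics/ and viewed, at most 10 in all, crops included, and the job is handed in when it is done.

```bash
ls; mkdir -p pics; python3 - <<'E'
from bench import robot
import cv2,pickle
d={}
for n in("top","scene"):
    c=robot.capture(n);d[n]=c;cv2.imwrite(f"pics/{n}0.png",c["image"][:,:,::-1]);print(n,c["K"].tolist(),c["R"].round(4).tolist(),c["t"].round(4).tolist())
pickle.dump(d,open("cap0.pkl","wb"))
print(robot.current_time_s(),robot.current_tool_pos(),robot.current_orientation(),robot.grip_point_offset)
E
```

```text
pics
top [[433.2025939452099, 0.0, 311.05608114782706], [0.0, 433.2025939452099, 242.5580646071661], [0.0, 0.0, 1.0]] [[-0.0113, -0.9999, -0.0037], [-0.9868, 0.0118, -0.1617], [0.1617, 0.0018, -0.9868]] [0.1304, 0.5229, 1.0285]
scene [[486.30576911273687, 0.0, 323.3554265517042], [0.0, 486.30576911273687, 244.22756763517316], [0.0, 0.0, 1.0]] [[0.7864, -0.6175, 0.0147], [-0.3479, -0.4624, -0.8156], [0.5104, 0.6363, -0.5785]] [-0.3507, 0.3333, 0.8961]
0.1 [0.13992623 0.5059776  0.40419356] [-4.22493539e-01 -3.11264638e+00  1.71325805e-03] 0.1547
```

View pics/top0.png

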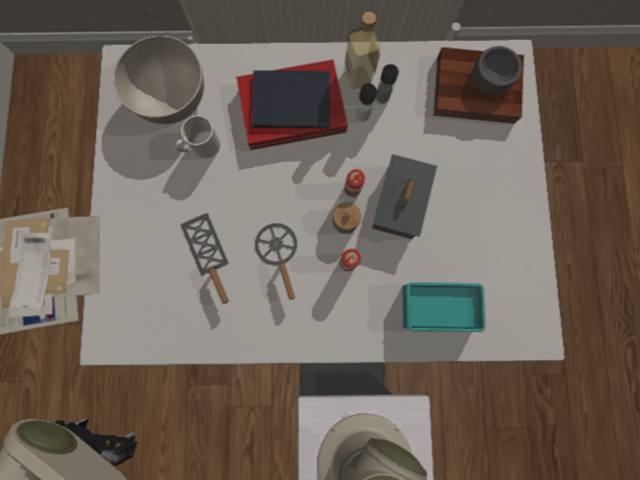

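View pics/scene0.png

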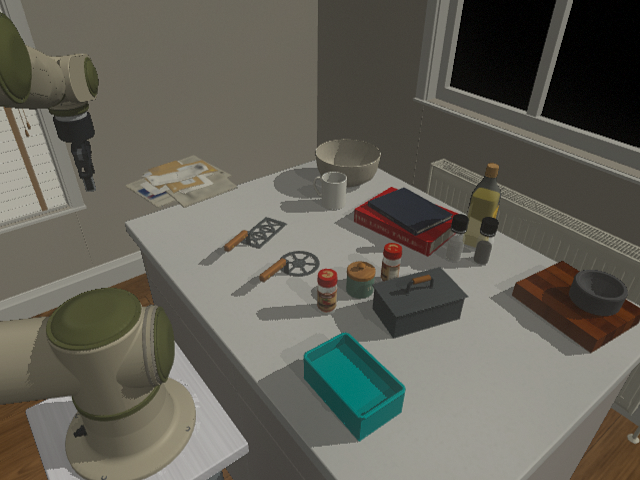

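In the top picture, the dark lidded tin is at (405,197) with its handle at (408,193). It could be confused with the turquoise tin (445,306) and the dark book (290,98). The rectangular lattice stencil is at (204,245) with its handle at (218,285), and it could be confused with the round stencil at (275,245). The jars are at (355,180) and (350,259), the canister at (347,216). I'll check the dark tin and the rectangular stencil in one close crop.

```bash
cat > h.py <<'E'
import numpy as np, cv2, pickle
def ray(c,uv,z):
    R,t,K=c["R"],c["t"],c["K"]; C=-R.T@t
    d=R.T@np.linalg.inv(K)@np.array([uv[0],uv[1],1.]); return C+d*(z-C[2])/d[2]
def proj(c,X):
    p=c["K"]@(c["R"]@np.asarray(X,float)+c["t"]); return p[:2]/p[2]
E
python3 - <<'E'
from h import *
c=pickle.load(open("cap0.pkl","rb"))["top"];im=c["image"][:,:,::-1]
a=im[145:245,365:445];b=im[208:308,170:250]
o=cv2.resize(np.hstack([a,b]),None,fx=5,fy=5,interpolation=cv2.INTER_CUBIC)
o=np.clip(o.astype(float)*1.6,0,255).astype(np.uint8)
cv2.imwrite("pics/crop.png",o)
E
```

```text
(no output)
```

View pics/crop.png

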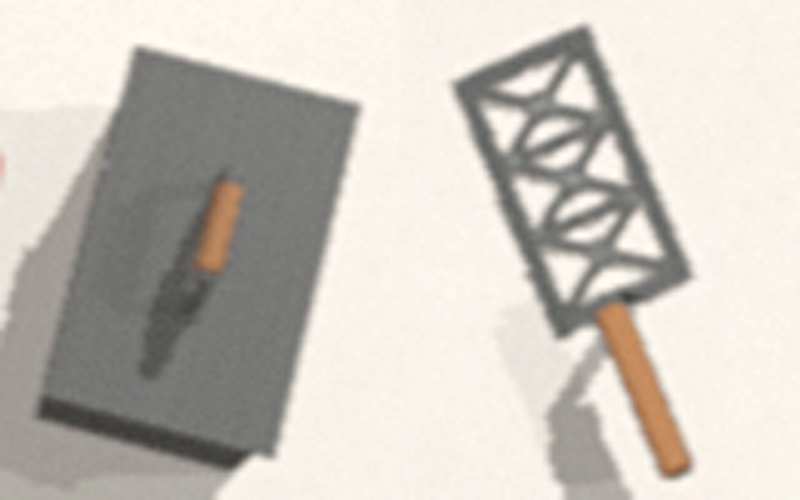

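The crop confirms the lidded dark tin, with lid corners at (135,46), (359,104), (273,457) and (40,402). It also confirms the rectangular lattice stencil, with corners at (587,27), (691,275), (560,333) and (454,82), its handle at the lower end.

```bash
python3 - <<'E'
from h import *
c=pickle.load(open("cap0.pkl","rb"))["top"]
f=lambda u,v,ox,oy:((u+.5)/5-.5+ox,(v+.5)/5-.5+oy)
def show(n,pts,z):
    P=np.array([ray(c,p,z) for p in pts]);e=np.linalg.norm(P-np.roll(P,-1,0),axis=1)
    print(n,P.mean(0).round(4),e.round(4),[round(np.degrees(np.arctan2(*(P[i]-P[j])[[1,0]])),1) for i,j in((0,3),(1,2),(0,1),(3,2))])
show("lid",[f(*p,365,145) for p in[(135,46),(359,104),(273,457),(40,400)]],.073)
show("sten",[f(u-400,v,170,208) for u,v in[(587,27),(691,275),(560,333),(454,82)]],.003)
for u,v in[(232,183),(208,270)]: print("lidbar",ray(c,f(u,v,365,145),.111).round(4))
for u,v in[(608,308),(676,470)]: print("sbar",ray(c,f(u-400,v,170,208),.0555).round(4))
for n,p,z in[("jb",(355,177),.106),("can",(347,214),.09),("ja",(351,257),.106),("turq tl",(407,284),.06),("turq tr",(483,284),.06),("round",(276,244),.003),("rbar",(284,268),.0555),("rbar end",(292,295),.0555),("book",(248,140),.05),("board",(440,115),.02)]: print(n,ray(c,p,z).round(4))
from bench import robot
print(robot.capture("wrist")["R"].round(3))
w=robot.capture("wrist");from scipy.spatial.transform import Rotation as Ro
Rt=Ro.from_rotvec(robot.current_orientation()).as_matrix();print(Rt.round(3),"cam in tool",(Rt.T@(-w["R"].T@w["t"]-robot.current_tool_pos())).round(4),(w["R"]@Rt).round(3))
E
```

```text
lid [ 0.6358 -0.1068  0.073 ] [0.1138 0.1841 0.1149 0.1866] [np.float64(-16.6), np.float64(-16.3), np.float64(74.0), np.float64(75.2)]
sten [0.5325 0.3989 0.003 ] [0.142  0.072  0.1433 0.0737] [np.float64(-67.4), np.float64(-66.4), np.float64(23.5), np.float64(24.2)]
lidbar [ 0.6575 -0.114   0.111 ]
lidbar [ 0.6152 -0.1007  0.111 ]
sbar [0.4598 0.3667 0.0555]
sbar [0.3817 0.3321 0.0555]
jb [0.6711 0.0176 0.106 ]
can [0.5847 0.0376 0.09  ]
ja [0.4791 0.0322 0.106 ]
turq tl [ 0.4183 -0.1042  0.06  ]
turq tr [ 0.4162 -0.2858  0.06  ]
round [0.5282 0.2143 0.003 ]
rbar [0.4607 0.1904 0.0555]
rbar end [0.3955 0.1713 0.0555]
book [0.7908 0.2824 0.05  ]
board [ 0.8667 -0.2214  0.02  ]
[[ 0.266  0.964 -0.001]
 [ 0.927 -0.255  0.276]
 [ 0.266 -0.074 -0.961]]
[[-0.964  0.267 -0.   ]
 [ 0.267  0.964 -0.001]
 [ 0.    -0.001 -1.   ]] cam in tool [0.0684 0.0019 0.0304] [[ 0.001  1.    -0.   ]
 [-0.961  0.001 -0.276]
 [-0.276  0.     0.961]]
```

```bash
cat >> h.py <<'E'
from scipy.spatial.transform import Rotation as Ro
def down(th):  # tool down, x opposite to heading th (deg), fingers close across heading
    a=np.radians(th);y=np.array([-np.sin(a),np.cos(a),0]);z=np.array([0,0,-1.])
    return Ro.from_matrix(np.c_[np.cross(y,z),y,z]).as_rotvec()
G=.1547
E
python3 - <<'E'
from h import *
from bench import robot
r=down(-16.5);L=[.6362,-.1072];D=[.58,-.345]
for p in(L+[.35+G],D+[.042+G],D+[.24+G]): print(robot.ik(p,r))
robot.set_gripper(.055,60)
robot.move_to(L+[.25+G],r); robot.line_to(L+[.105+G],v=.12)
robot.set_gripper(0,60)
print(robot.current_finger_gap(),robot.current_grip_force(),robot.current_wrist_force())
robot.line_to(L+[.125+G],v=.06)
robot.line_to(L+[.22+G],v=.15)
print(robot.current_finger_gap(),robot.current_wrist_force(),robot.current_time_s())
c=robot.capture("scene");cv2.imwrite("pics/s1.png",c["image"][:,:,::-1])
E
```

```text
[-0.34818622  0.56628296  0.86936966  0.          1.70594004 -1.63100322]
[-0.70980633  0.84347491  1.19648573  0.          1.10163201 -1.99262333]
[-0.70980633  0.66681795  0.98129149  0.          1.49348321 -1.99262333]
0.011911685801913426 58.41533839702606 [-0.61408063  0.93658504  2.65795115]
0.012126274476226554 [-0.09640551 -0.64028631 -1.81272916] 6.4833
```

View pics/s1.png

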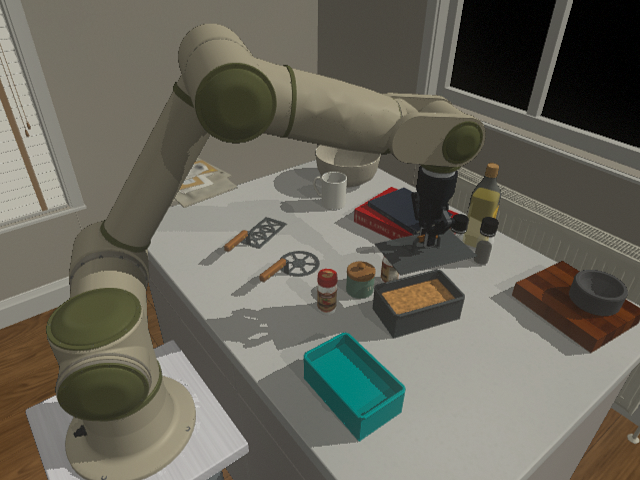

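The scene view shows the lid hanging level from the gripper at about (430,240), with the tin open and the cake visible at (420,300). Next I lay the lid down.

```bash
python3 - <<'E'
from h import *
from bench import robot
D=[.58,-.345]
robot.line_to(D+[.22+G],v=.2)
robot.line_to(D+[.055+G],v=.15)
for z in np.arange(.050,.036,-.001):
    robot.line_to(D+[z+G],v=.03); F=robot.current_wrist_force()[2]
    if F>1.5: break
print(z,F)
robot.set_gripper(.055); robot.dwell(.2)
robot.line_to(D+[.2+G],v=.2)
S=[.4204,.3494]
robot.move_to([.5,-.1,.30+G],down(0))
robot.move_to(S+[.22+G],down(23.8))
d={n:robot.capture(n) for n in("top","scene","wrist")};pickle.dump(d,open("cap2.pkl","wb"))
print(robot.current_time_s())
im=d["top"]["image"][:,:,::-1][150:290,300:540]
o=np.clip(cv2.resize(im,None,fx=3,fy=3,interpolation=cv2.INTER_CUBIC)*1.5,0,255).astype(np.uint8);cv2.imwrite("pics/t2.png",o)
w=d["wrist"]["image"][:,:,::-1];cv2.imwrite("pics/w2.png",w)
E
```

```text
0.040999999999999995 3.1706610953969503
16.2667
```

View pics/t2.png

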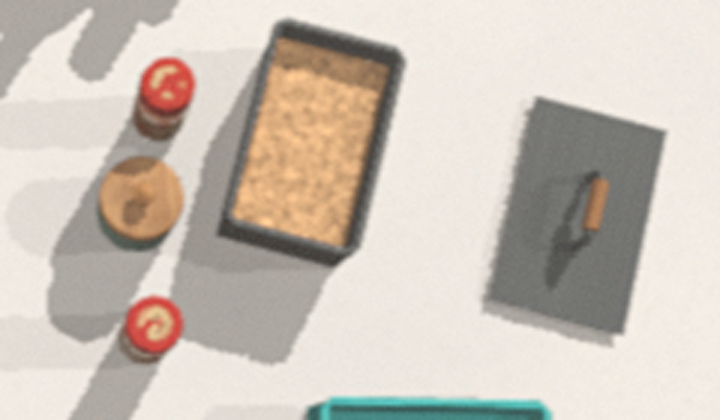

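View pics/w2.png

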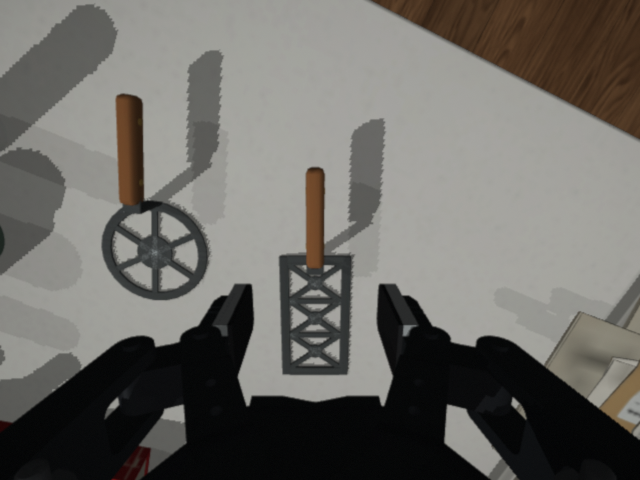

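The top view (3x crop) shows the lid flat at crop (575,215). The open tin's rim corners are near (278,20), (404,50), (350,250) and (220,232). In the wrist view the rectangular stencil lies straight between the fingers, with its handle at column 315 and the finger midpoint also at 315. I'll grasp and lift it, then overlay the tin model.

```bash
python3 - <<'E'
from h import *
from bench import robot
S=[.4204,.3494]
robot.line_to(S+[.0455+G],v=.12)
robot.set_gripper(0,100)
print(robot.current_finger_gap(),robot.current_grip_force(),robot.current_wrist_force().round(2))
robot.line_to(S+[.075+G],v=.06)
robot.line_to(S+[.30+G],v=.15); robot.dwell(.2)
print(robot.current_finger_gap(),robot.current_wrist_force().round(2),robot.current_wrist_torque().round(3),robot.current_time_s())
d={n:robot.capture(n) for n in("top","scene","wrist")};pickle.dump(d,open("cap3.pkl","wb"))
# overlay of tin model on cap2
d2=pickle.load(open("cap2.pkl","rb"))
def rect(x,y,th,lx,ly,z):
    a=np.radians(th);R=np.array([[np.cos(a),-np.sin(a)],[np.sin(a),np.cos(a)]])
    P=np.array([[1,1],[1,-1],[-1,-1],[-1,1]])*[lx/2,ly/2]@R.T+[x,y]
    return np.c_[P,[z]*4]
outs=[]
for n,(u,v,w,h) in(("top",(365,145,80,100)),("scene",(365,260,110,80))):
    c=d2[n];f=5 if n=="top" else 4
    o=np.clip(cv2.resize(c["image"][v:v+h,u:u+w,::-1],None,fx=f,fy=f,interpolation=cv2.INTER_CUBIC)*1.5,0,255).astype(np.uint8)
    for lx,ly,z,col in((.182,.112,.07,(255,0,0)),(.17,.1,.07,(0,255,0)),(.176,.106,0,(0,0,255))):
        p=np.array([(proj(c,X)-[u,v]+.5)*f-.5 for X in rect(.6362,-.1072,-16.5,lx,ly,z)])
        cv2.polylines(o,[np.round(p).astype(int)],True,col,1)
    outs.append(cv2.copyMakeBorder(o,0,500-o.shape[0],0,0,cv2.BORDER_CONSTANT)[:, :400])
cv2.imwrite("pics/ov.png",np.hstack(outs))
E
```

```text
0.0145575348477406 97.3938775062561 [-1.17 -0.73  4.19]
0.01398524944887993 [-0.85  0.35 -0.99] [-0.021  0.072  0.016] 20.8083
```

View pics/ov.png

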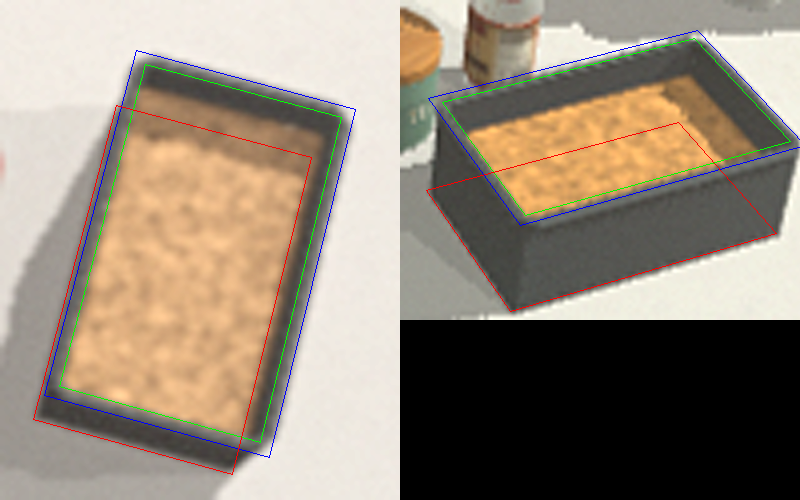

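The overlay on the top and scene crops matches the tin's rim and base to about 2 mm, giving centre (.636,-.107) and yaw -16.5°. The stencil is held, so I carry it over the tin and check its actual pose there.

```bash
python3 - <<'E'
from h import *
from bench import robot
th=-16.5;a=np.radians(th);T=np.array([.6362,-.1072]);P=list(T-.123*np.array([np.cos(a),np.sin(a)]))
robot.move_to(P+[.30+G],down(th))
robot.line_to(P+[.14+.0455+G],v=.12); robot.dwell(.3)
d={n:robot.capture(n) for n in("top","scene")};pickle.dump(d,open("cap4.pkl","wb"))
print(robot.current_time_s(),robot.current_finger_gap(),robot.current_tool_pos())
A=np.array([[np.cos(a),-np.sin(a)],[np.sin(a),np.cos(a)]])
outs=[]
for n,(u,v,w,h) in(("top",(365,130,80,120)),("scene",(365,220,110,120))):
    c=d[n];f=5 if n=="top" else 4
    if n=="top": f=5
    o=np.clip(cv2.resize(c["image"][v:v+h,u:u+w,::-1],None,fx=f,fy=f,interpolation=cv2.INTER_CUBIC)*1.6,0,255).astype(np.uint8)
    for lx,ly,z,col in((.17,.1,.07,(0,255,0)),(.146,.076,.143,(0,0,255))):
        Q=np.array([[1,1],[1,-1],[-1,-1],[-1,1]])*[lx/2,ly/2]@A.T+T
        p=np.array([(proj(c,[*X,z])-[u,v]+.5)*f-.5 for X in Q])
        cv2.polylines(o,[np.round(p).astype(int)],True,col,1)
    outs.append(cv2.copyMakeBorder(o,0,600-o.shape[0],0,0,cv2.BORDER_CONSTANT)[:, :400])
cv2.imwrite("pics/ov4.png",np.hstack(outs))
E
```

```text
24.05 0.01448785889274089 [ 0.51827056 -0.07227347  0.34031794]
```

View pics/ov4.png

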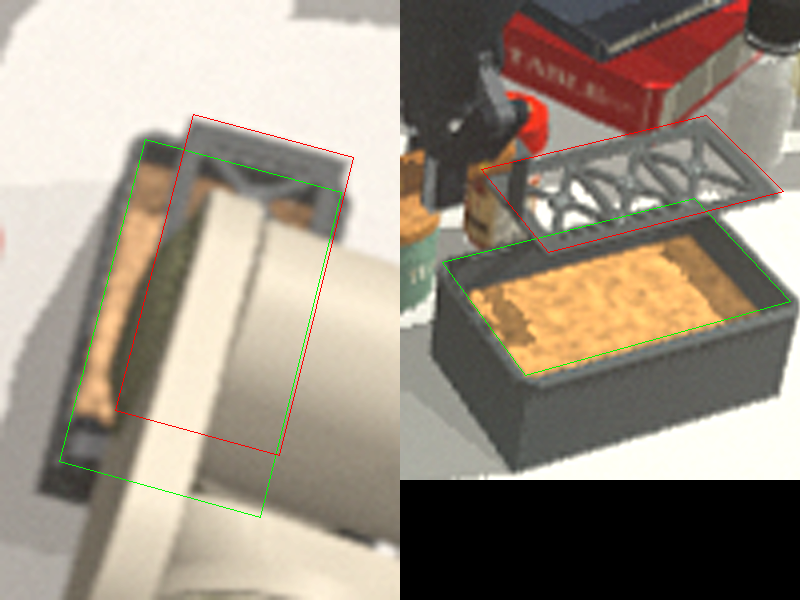

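The stencil is held above the tin, with its far edge about 1–2 px short of the prediction in both views. I'll zoom in to quantify tilt and offset before lowering.

```bash
python3 - <<'E'
from h import *
d=pickle.load(open("cap4.pkl","rb"));c=d["scene"]
u,v,w,h=382,244,82,44;f=9
o=np.clip(cv2.resize(c["image"][v:v+h,u:u+w,::-1],None,fx=f,fy=f,interpolation=cv2.INTER_CUBIC)*1.6,0,255).astype(np.uint8)
c2=d["top"];t=np.clip(cv2.resize(c2["image"][148:172,390:445,::-1],None,fx=8,fy=8,interpolation=cv2.INTER_CUBIC)*1.6,0,255).astype(np.uint8)
o=np.vstack([o,cv2.copyMakeBorder(t,0,0,0,o.shape[1]-t.shape[1],cv2.BORDER_CONSTANT)])
th=-16.5;a=np.radians(th);T=np.array([.6362,-.1072])
A=np.array([[np.cos(a),-np.sin(a)],[np.sin(a),np.cos(a)]])
for z in(.143,.14):
  for s in([1,1],[1,-1],[-1,-1],[-1,1]):
    X=[*(T+A@(np.array(s)*[.073,.038])),z]
    p=(proj(c,X)-[u,v]+.5)*f-.5;q=(proj(c2,X)-[390,148]+.5)*8-.5+[0,h*f];print(z,s,p.round(1),q.round(1))
    p=np.round(p).astype(int)
    if z>.142: cv2.circle(o,p,4,(0,0,255),1);cv2.circle(o,np.round(q).astype(int),4,(255,0,0),1)
cv2.imwrite("pics/z4.png",o)
E
```

```text
0.143 [1, 1] [537.   43.6] [108.5 434.6]
0.143 [1, -1] [709.5 215.1] [364.6 502.9]
0.143 [-1, -1] [181.1 351.2] [246.1 979.5]
0.143 [-1, 1] [ 29.5 165.2] [-15.5 907.9]
0.14 [1, 1] [535.2  53.1] [106.3 438.4]
0.14 [1, -1] [707.3 224.8] [361.7 506.5]
0.14 [-1, -1] [179.7 361.1] [243.5 981.8]
0.14 [-1, 1] [ 28.4 174.9] [-17.3 910.4]
```

View pics/z4.png

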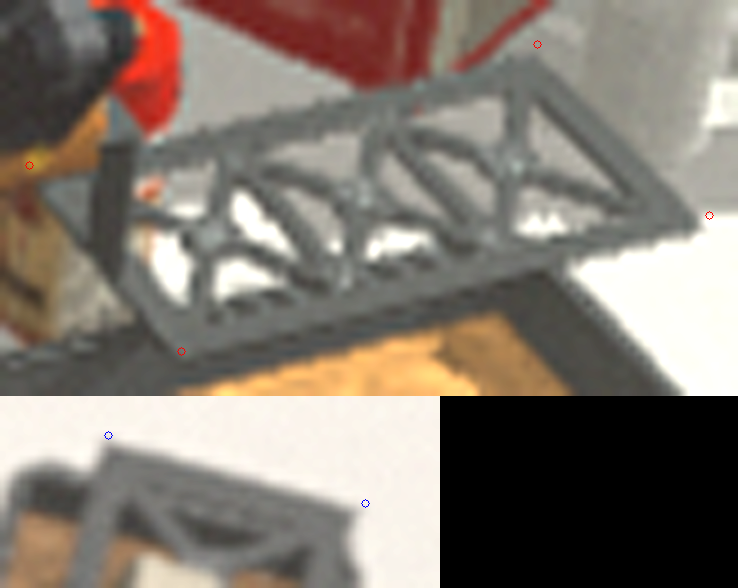

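```bash
python3 - <<'E'
from h import *
from scipy.optimize import least_squares
d=pickle.load(open("cap4.pkl","rb"));c,c2=d["scene"],d["top"]
U=lambda p,f,o:(np.array(p)+.5)/f-.5+np.array(o)
so=[([1,1],(530,55)),([1,-1],(695,222)),([-1,-1],(183,350)),([-1,1],(40,187))]
to=[([1,1],(107,447-396)),([1,-1],(352,512-396))]
for ins in(0,.0015):
  def pts(x,s): 
    R=Ro.from_euler("ZYX",[np.radians(-16.5)+x[3],x[4],x[5]])
    return R.apply([s[0]*(.073-ins),s[1]*(.038-ins),.003])+[.6362+x[0],-.1072+x[1],.14+x[2]]
  def res(x):
    r=[proj(c,pts(x,s))-U(p,9,(382,244)) for s,p in so]+[proj(c2,pts(x,s))-U(p,8,(390,148)) for s,p in to]
    return np.concatenate([np.ravel(r),np.array(x)[:3]/.004,np.array(x)[3:]/.05])
  s=least_squares(res,np.zeros(6));print(ins,"mm",(s.x[:3]*1e3).round(1),"yaw,pitch,roll",s.x[3:].round(3),s.fun.round(1))
E
```

```text
0 mm [-1.1 -0.3 -2.5] yaw,pitch,roll [ 0.016  0.016 -0.023] [-0.3  0.3  1.1  0.1  0.   0.8 -1.5 -1.1 -0.6 -0.3  0.9 -0.6 -0.3 -0.1
 -0.6  0.3  0.3 -0.5]
0.0015 mm [-0.6 -0.  -2.6] yaw,pitch,roll [ 0.01   0.002 -0.013] [-0.1  0.3  0.2 -0.3  0.1  0.5 -0.6 -0.8  0.1  0.   0.3 -0.3 -0.2 -0.
 -0.7  0.2  0.  -0.3]
```

The fit puts the stencil within 1 mm and 0.02 rad of nominal, possibly about 2.5 mm low. I'll lower to a nominal 9.5 mm (estimated 7–9.5 mm) above the cake.

```bash
python3 - <<'E'
from h import *
from bench import robot
p=robot.current_tool_pos();F0=robot.current_wrist_force()
robot.line_to([p[0],p[1],.0755+.0455+G],v=.08)
robot.line_to([p[0],p[1],.0575+.0455+G],v=.03); robot.dwell(.4)
print(robot.current_time_s(),F0.round(2),robot.current_wrist_force().round(2),robot.current_wrist_torque().round(3),robot.current_tool_pos().round(4),robot.current_grip_force())
d={n:robot.capture(n) for n in("top","scene")};pickle.dump(d,open("cap5.pkl","wb"))
o=np.clip(cv2.resize(d["scene"]["image"][255:335,365:475,::-1],None,fx=7,fy=7,interpolation=cv2.INTER_CUBIC)*1.6,0,255).astype(np.uint8)
cv2.imwrite("pics/f.png",o)
E
```

```text
26.1583 [ 0.66 -0.79 -2.31] [ 0.05 -0.25 -0.43] [0.081 0.056 0.033] [ 0.5183 -0.0723  0.2578] 97.44535803794861
```

View pics/f.png

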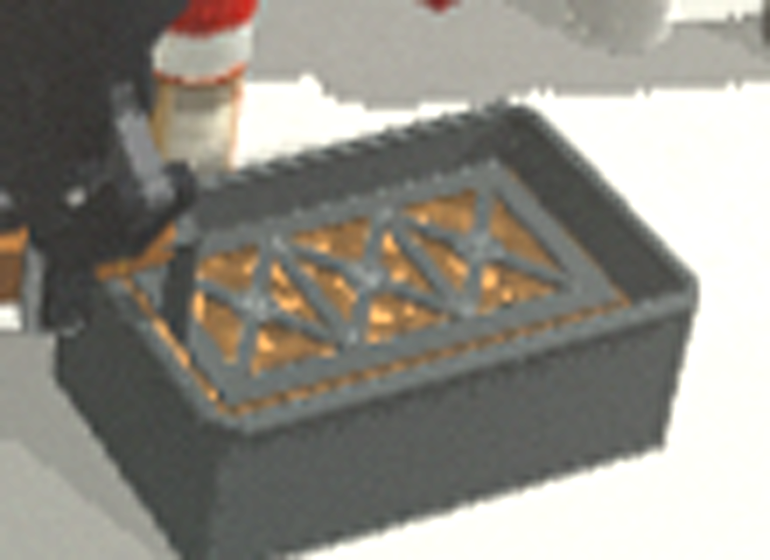

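The view shows the stencil level inside the rim with cake visible evenly around it. Its corners are at about (500,165), (620,303), (222,400) and (130,290), and the forces show no contact.

```bash
python3 -c "
from bench import robot
print(robot.hand_in())"
```

```text
the job is handed in; nothing more can be done
None
```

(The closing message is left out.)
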